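Click a punch die into the binding punch

TASK

Pick up the long punch die by its handle tab, set it flat in the open loading bay of the binding punch, and slide it along under the guide lips against the spring plunger until the sprung pawl clicks in behind it and keeps it there. Push gently and stop once it has clicked: do not ram it against the end stop. Then let go; leave the short die and the other things on the bench where they are.

Things in the scene. Friction and masses are not known exactly. Their poses are not given: they have to be found in the camera images.
- long_die: The long punch die, loose, standing on its flange, handle up. Steel, inverted-T section: flange 40 wide (x) x 120 long (y) x 8 mm high; on it a dark body 24 x 120 mm, its top 22 mm above the underside; on that, in the middle, an aluminium handle tab. 0.3 to 0.5 kg. Same both ways round. Origin: centre of the underside; z up.
- long_handle (a point): Middle of the long die's handle tab, 38 mm above the die's underside. The tab is 36 mm wide (die's x), 12 mm thick (die's y) and 32 mm tall, its foot on the dark part; pinch it from above across its thickness, fingers closing along the die's y.
- short_die: The short punch die, same section and handle tab but only 76 mm long; not wanted. It lies beside the long one, 100 to 200 mm away; either may be the nearer to the robot. Origin: centre of the underside; y along its length.
- punch: The binding punch, fixed. Grey base 190 (x) x 520 mm (y = -150 to 370), top 40 mm above the bench; on it a white head 130 mm tall at y = 240 to 360. Origin on the bench under the guide's centre line; its +y is the way a die is pushed, from the open bay to the head. Pawl, plunger and end stop sit on one carriage, set earlier anywhere within 44 mm along y; the setting stays and is not measured.
- bay (a point): Floor of the open loading bay, on the centre line, 78 mm before the punch's origin (y = -78), 40 mm above the bench: set the long die's origin here, its y along the punch's y. Bay: 56 mm wide between 10.5 mm high walls, y = -145 to -45; it narrows to a channel 43 mm wide from y = -5 on. The floor is level all along.
- lips (a point): Floor of the channel (40 mm above the bench) below the near end of the two guide lips, on the centre line at y = 76. They run to y = 135 over the flange: underside 10.5 mm, top 15.5 mm above the floor, near ends raised as a lead-in, 29 mm gap between them for the die's body. The handle passes above them.
- catch (a point): Floor point at y = 106: middle of the range (y = 84 to 128, by the carriage's setting) where the long die's origin is when the pawl catches it. The spring plunger meets the die 12 mm before the catch (2 to 6 N); the push takes up to about 14 N in all. 2.5 mm after the catch comes the end stop, a dark block faced with hard rubber, 22 mm high: +12 N per mm. Over 32 N between die and punch is ramming.
- pawl (a joint): Angle of the sprung steel pawl, a 39 mm arm on an upright pin at the channel's +x side (of the punch), pointing to +y and inwards. 0: at rest, tip 11 mm into the channel. About 0.2 to 0.3 rad: held aside by the flank of a passing die. It snaps back to 0 once the die's tail has passed, and blocks its return.
- mug: White mug, 80 mm across, 95 mm tall, standing on the far side of the bench. Origin: centre of the underside. Leave it.
- glue: White closed bottle, 56 mm across, 150 mm tall, standing on the far side of the bench. Origin: centre of the underside. Leave it.
- pad: Paper pad, 148 x 105 x 20 mm, lying on the far side of the bench. Origin: centre of the underside. Leave it.
There are look-alikes about, which are no part of the job. Leave any green or turquoise look-alike of the long_die alone.

How it is judged:
On the way:
1. the long die lies flat in the channel and its flank holds the pawl aside (x of long_die in the frame of punch between -0.006 and 0.006 m and z of long_die in the frame of punch between 0.036 and 0.0435 m and angle between long_die's own z axis and vertical below 0.08 rad and angle between the y axis of long_die and the y axis of punch, either way round below 0.1 rad and y of long_die in the frame of punch between -0.06 and 0.084 m and value of joint pawl above 0.1 rad), for 0.2 s.
At the end, for the whole second after the job is handed in: The long die lies flat (tilt under 0.08 rad, within 6 mm of the centre line, in line with the guide to 0.1 rad) in the guide beyond the pawl (its origin past y = 76 mm of the punch), the pawl back at rest behind it (under 0.05 rad), at rest and released (x of long_die in the frame of punch between -0.006 and 0.006 m and z of long_die in the frame of punch between 0.036 and 0.0435 m and angle between long_die's own z axis and vertical below 0.08 rad and angle between the y axis of long_die and the y axis of punch, either way round below 0.1 rad and y of long_die in the frame of punch above 0.076 m and value of joint pawl below 0.05 rad and linear speed of long_die below 0.01 m/s); the robot touches nothing.
It fails at once if the die is rammed: more than 32 N between the long die and the punch while it is in the last part of the guide (past y = 60 mm) (contact force between long_die and punch above 32 N and y of long_die in the frame of punch above 0.06 m).
It fails at once if the short die is moved by more than 25 mm (distance of short_die from where it was at the start of the episode above 0.025 m).
It fails at once if the mug is moved by more than 25 mm (distance of mug from where it was at the start of the episode above 0.025 m).
It fails at once if the bottle is moved by more than 25 mm (distance of glue from where it was at the start of the episode above 0.025 m).
It fails at once if the paper pad is moved by more than 25 mm (distance of pad from where it was at the start of the episode above 0.025 m).
It also fails if it takes over 67 s, if anything falls off the work surface, if the arm or the gripper's body presses on something with over 40 N, if the wrist force passes 120 N, or if a joint passes its speed limit or range.

ROBOT

A 6-joint arm with a two-finger parallel gripper is mounted at the origin on the work surface. World frame = base frame: x ahead of the robot, y to its left, z up, the work surface at z = 0. Lengths are in m, angles in rad, forces in N, time in s.
With the tool pointing down it reaches from about 0.375 to 0.9 m from the base axis. Payload 3.1 kg.
Tool frame: the origin (TCP) lies midway between the tips of the shut fingers; the grasp point (between the pads) lies 19 mm behind it; z points along the fingers, y is the line along which they close (so a half turn about z gives the same grasp; the last joint's range is limited). The gripper opens to 85 mm and grips with 20 to 120 N. Pads are 22 mm wide; open, the fingers measure 114 mm over their backs; the gripper's body (76 mm by 85 mm) begins 54 mm behind the grasp point. The pads swing forward as they close: fully open they stand 13 mm farther back than shut.
Start: joints at [-1.335, 0.527, 1.433, -0, 1.181, -0.178], TCP at [0.251, -0.572, 0.231] pointing down, gripper open.
Joint ranges: [-3.08, 3.08], [-0.75, 2.2], [0.22, 2.44], [-1.43, 4.57], [0, 2.65], [-2.85, 2.85]. Speed limits (rad/s): [2.79, 2.79, 3.14, 3.14, 3.14, 3.14].

INTERFACE

Orientations are given as a rotation vector (axis times angle).
In Python, from workcell import manip gives the robot as it stands.
- The arm moves only by the shell command python3 -m pendant 'ROWS' [FORCE]. ROWS is JSON, a list of rows, each a list of 3 entries, a list of its own where there are three numbers: the shift along the world's x, y, z in cm, then the turn, a rotation vector about the world's x, y, z in rad, then the opening, from 0 (shut) to 1 (fully open). A call has 1 to 20 rows; each row is the pose to reach, as a shift and turn from the pose commanded when the call began; what a row does not reach only later rows make up. A row lasts 1/12 s, in which the tool goes at most 41.7 mm and 7.16 degrees, less where a joint would pass 70% of its speed; a pose out of reach is approached as far as the arm can. A call with a gripper value outside its range is refused whole. The fingers move at their own pace and stop on an object; FORCE is the grip in N (left out, the last holds). Time passes only in rows, so rows that repeat a pose let the fingers close. It gives the time, the measured TCP pose, the force, the opening and the grip force at its end, in the units of the state.
- manip.observe(): the state, without advancing time (a new reading comes with each control period).
- manip.get_image(name): name is "scene" or "side" or "wrist"; returns the picture (384x512x3 uint8, red, green, blue); there is no depth.
- manip.camera_params(name): a dict with "K" (3x3 intrinsics, pixels), "eye" and "rotation" of the camera in the world; the wrist camera has in their place "T_tool_cam" (4x4, takes a point from camera to tool coordinates, whose origin is the TCP and whose axes are the flange's). Camera axes: x right, y up, looking along -z (the intrinsics and any distortion apply to the point x, -y, -z); pixel columns grow to the right and rows downward; lengths in m; the calibration is good to about 2 mm. A picture is of the moment at which its call begins: read the wrist's pose just before it. camera_params takes no time and is no camera call.
- manip.finish_job(): hands the job in; it is judged then, once.
Trained networks look in the newest picture that a camera, given by its name, has taken for a name from the list of things; names that differ only in an ending like _2 or _b are one class to them, and where a whole thing is asked for, a point or a joint stands for the part that bears it (a point fixed in the world has none). Each returns a list of dicts, best first, with "confidence" (0 to 1); they miss things now and then, are a little off and sometimes report something else, mostly with a low value. They report only what shows in the picture. A call takes as long as a camera call. They do not tell look-alikes from the thing itself.
- manip.spot_in(camera, query): "point" ([column, row] in pixels, amid what is visible of it).
- manip.masks_of(camera, query): "region" (384x512 bool, what is visible of it) and "point" ([column, row] in pixels, amid what is visible of it).
- manip.landmark_of(camera, query): "point" ([column, row] in pixels: a listed point, or the origin of a listed thing).
The state is a dict: "time": time; "joint_pos": joint angles; "qvel": joint speeds; "tau": joint torques, N m; "eef_pos": TCP position; "tool_rot": TCP orientation; "contact_force": force on the tool from outside, world axes, zero at the start; "ft_torque": the same for the moment, N m; "finger_gap": finger opening in m; "gripper_force": force on a finger pad.
Only numpy, scipy, OpenCV 4.12 (cv2) and the standard library are available. Lean on these libraries where they do the work, as an engineer would, in place of code of your own. Each camera call takes 0.05 s, during which the arm holds its last target. There are 200 camera calls.

## Working session

There is one attempt and no reset: what is moved stays moved. The work goes in short steps, Python scripts to look and compute and a shell command to move; the robot and the scene stay as the last step left them, time stands still between calls to the robot, and variables do not carry over. Pictures are saved under pics/ and viewed, at most 10 in all, crops included, and the job is handed in when it is done.

```bash
mkdir -p pics
cat > h.py <<'E'
import numpy as np, cv2
from workcell import manip
from scipy.spatial.transform import Rotation as R
def cam(name):
    p=manip.camera_params(name);K=np.array(p["K"])
    if name=="wrist":
        s=manip.observe();T=np.array(p["T_tool_cam"])
        Rt=R.from_rotvec(s["tool_rot"]).as_matrix()
        return K,np.array(s["eef_pos"])+Rt@T[:3,3],Rt@T[:3,:3],p
    return K,np.array(p["eye"]),np.array(p["rotation"]),p
def dist(p):
    for k in p:
        if 'dist' in k.lower(): return np.array(p[k],float)
    return np.zeros(5)
def ray(c,px,z):
    K,e,Rm,p=c
    u=cv2.undistortPoints(np.array([[px]],float),K,dist(p))[0,0]
    d=Rm@np.array([u[0],-u[1],-1]); return e+d*(z-e[2])/d[2]
def proj(c,X):
    K,e,Rm,p=c
    q=(np.atleast_2d(X)-e)@Rm*np.array([1,-1,-1])
    return cv2.projectPoints(q,np.zeros(3),np.zeros(3),K,dist(p))[0][:,0]
def save(name,f,img=None):
    im=manip.get_image(name); cv2.imwrite("pics/"+f,im[:,:,::-1]); return im
E
python3 - <<'E'
from h import *
for n in("scene","side"):
    save(n,n+"0.png"); c=cam(n); print(n,{k:v for k,v in c[3].items() if k!='K'},c[0][0])
    for q,z in(("long_die",0),("long_handle",.038),("short_die",0),("punch",0),("bay",.04),("lips",.04),("catch",.04)):
        for r in manip.landmark_of(n,q)[:3]: print(q,np.round(r["point"]),round(r["confidence"],2),np.round(ray(c,r["point"],z),3))
print(manip.camera_params("wrist"))
a=cv2.imread("pics/scene0.png");b=cv2.imread("pics/side0.png")
cv2.imwrite("pics/a.png",cv2.resize(np.vstack([a,b]),(800,1200))[:,:])
E
```

```text
scene {'eye': array([1.08781483, 0.07305844, 0.70557319]), 'rotation': array([0.44046529, 0.63181255, 1.86031466])} [354.78868336   0.         256.0745415 ]Traceback (most recent call last):
  File "<stdin>", line 5, in <module>
  File "h.py", line 18, in ray
    d=Rm@np.array([u[0],-u[1],-1]); return e+d*(z-e[2])/d[2]
                                                        ~^^^
IndexError: invalid index to scalar variable.
```

View pics/scene0.png

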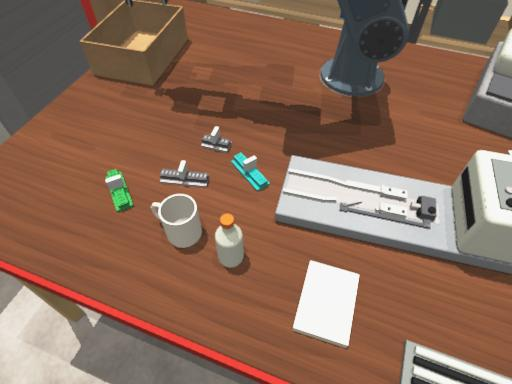

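The scene picture shows the long die at about (184,180), the short die at (215,140), a turquoise look-alike at (250,170) and a green one at (118,190). The punch is on the right, with its bay around (305,185) and its head at (490,200). The camera rotation is a rotation vector, so I'll fix the helper.

```bash
sed -i 's/np.array(p\["rotation"\]),p/R.from_rotvec(p["rotation"]).as_matrix(),p/' h.py
python3 - <<'E'
from h import *
for n in("scene","side"):
    save(n,n+"0.png"); c=cam(n); print(n,{k:v for k,v in c[3].items() if k!='K'})
    for q,z in(("long_die",0),("long_handle",.038),("short_die",0),("punch",0),("bay",.04),("lips",.04),("catch",.04)):
        for r in manip.landmark_of(n,q)[:3]: print(q,np.round(r["point"]),round(r["confidence"],2),np.round(ray(c,r["point"],z),3))
print(manip.camera_params("wrist"))
E
```

```text
scene {'eye': array([1.08781483, 0.07305844, 0.70557319]), 'rotation': array([0.44046529, 0.63181255, 1.86031466])}
long_die [252. 169.] 0.83 [ 0.514 -0.156  0.   ]
long_die [121. 194.] 0.76 [ 0.709 -0.431  0.   ]
long_die [186. 178.] 0.56 [ 0.604 -0.305  0.   ]
long_handle [115. 179.] 0.94 [ 0.696 -0.443  0.038]
long_handle [248. 165.] 0.94 [ 0.533 -0.158  0.038]
long_handle [183. 169.] 0.68 [ 0.607 -0.305  0.038]
short_die [218. 142.] 0.59 [ 0.452 -0.282  0.   ]
punch [343. 206.] 0.56 [0.542 0.094 0.   ]
bay [314. 188.] 0.75 [0.546 0.016 0.04 ]
lips [378. 202.] 0.83 [0.532 0.166 0.04 ]
catch [394. 206.] 0.66 [0.53  0.203 0.04 ]
catch [232. 252.] 0.52 [ 0.776 -0.097  0.04 ]
side {'eye': array([ 0.509079  , -0.78587913,  0.79934802]), 'rotation': array([ 0.75731962, -0.04565007, -0.16346811])}
long_die [267. 295.] 0.85 [ 0.604 -0.301  0.   ]
long_die [334. 354.] 0.74 [ 0.701 -0.443 -0.   ]
long_handle [216. 231.] 0.94 [ 0.523 -0.153  0.038]
long_handle [271. 286.] 0.85 [ 0.612 -0.307  0.038]
long_handle [341. 340.] 0.75 [ 0.711 -0.436  0.038]
short_die [193. 300.] 0.9 [ 0.46  -0.288  0.   ]
punch [210. 166.] 0.74 [0.533 0.093 0.   ]
bay [215. 178.] 0.91 [0.539 0.005 0.04 ]
bay [307. 147.] 0.4 [0.777 0.076 0.04 ]
lips [205. 139.] 0.68 [0.528 0.154 0.04 ]
catch [203. 128.] 0.82 [0.528 0.201 0.04 ]
{'K': array([[312.27829307,   0.        , 252.27453047],
       [  0.        , 312.27829307, 194.92401487],
       [  0.        ,   0.        ,   1.        ]]), 'T_tool_cam': array([[-1.89237974e-04,  9.63060234e-01,  2.69286000e-01,
         6.79888574e-02],
       [ 9.99999499e-01,  4.46884767e-04, -8.95475701e-04,
        -4.16030842e-04],
       [-9.82736849e-04,  2.69285696e-01, -9.63059836e-01,
        -1.43074086e-01],
       [ 0.00000000e+00,  0.00000000e+00,  0.00000000e+00,
         1.00000000e+00]])}
```

View pics/side0.png

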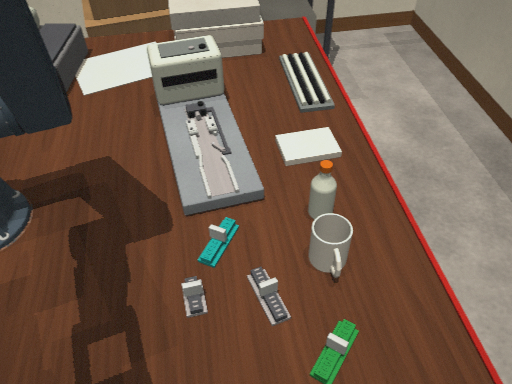

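The side view agrees on the long die (267,295), with the short die at (193,300), turquoise at (218,240) and green at (335,350). Both cameras put the long die near (0.606,-0.304). Next I need the tool axes and the die and punch yaw.

Run:
```python
from h import *
s=manip.observe();print(np.round(R.from_rotvec(s["tool_rot"]).as_matrix(),3),s["eef_pos"])
c=cam("side");manip.get_image("side")
for r in manip.masks_of("side","long_die"):
    m=r["region"].astype(np.uint8);ys,xs=np.nonzero(m)
    P=np.array([ray(c,(x,y),.012)[:2] for x,y in zip(xs,ys)])
    w,v=np.linalg.eigh(np.cov(P.T));print(r["confidence"],r["point"],P.mean(0),np.sqrt(w*12),np.degrees(np.arctan2(-v[0,1],v[1,1])))
```

```text
[[ 0.916  0.402  0.   ]
 [ 0.402 -0.916 -0.   ]
 [-0.     0.    -1.   ]] [ 0.25134429 -0.57221341  0.23131803]
0.93 [334.2, 354.9] [ 0.70064119 -0.44360287] [0.0406829  0.12547514] -41.73607678341057
0.62 [218.0, 243.0] [ 0.52601599 -0.15972576] [0.04747331 0.12688811] -29.36116537421381
0.56 [270.4, 291.9] [ 0.60632762 -0.31088321] [0.04423847 0.12597768] 13.450141758804582
```

```bash
python3 -m pendant '[[[9,7,0],[0,0,-0.05],1],[[18,14,0],[0,0,-0.1],1],[[27,20,-1],[0,0,-0.14],1],[[35.5,26.6,-2],[0,0,-0.18],1],[[35.5,26.6,-2],[0,0,-0.18],1],[[35.5,26.6,-2],[0,0,-0.18],1],[[35.5,26.6,-2],[0,0,-0.18],1],[[35.5,26.6,-2],[0,0,-0.18],1],[[35.5,26.6,-2],[0,0,-0.18],1],[[35.5,26.6,-2],[0,0,-0.18],1],[[35.5,26.6,-2],[0,0,-0.18],1],[[35.5,26.6,-2],[0,0,-0.18],1],[[35.5,26.6,-2],[0,0,-0.18],1],[[35.5,26.6,-2],[0,0,-0.18],1]]'
python3 - <<'E'
from h import *
c=cam("wrist");save("wrist","w1.png")
for q,z in(("long_die",0),("long_handle",.038)):
  for r in manip.landmark_of("wrist",q): print(q,r["point"],r["confidence"],ray(c,r["point"],z))
for r in manip.masks_of("wrist","long_die"):
    m=r["region"].astype(np.uint8);ys,xs=np.nonzero(m)
    P=np.array([ray(c,(x,y),.012)[:2] for x,y in zip(xs,ys)])
    w,v=np.linalg.eigh(np.cov(P.T));print(r["confidence"],r["point"],P.mean(0),np.sqrt(w*12),np.degrees(np.arctan2(-v[0,1],v[1,1])))
    P=P.astype(np.float32);print(cv2.minAreaRect(P*1000))
E
```

```text
time: 2.17
eef_pos: [0.6059, -0.3064, 0.2111]
tool_rot: [3.12, 0.367, -0.001]
contact_force: [0.1, -0.8, 0.6]
finger_gap: 0.0852
gripper_force: 0.0
long_die [393.0, 116.5] 0.75 [ 0.69854976 -0.4434624   0.        ]
long_die [253.8, 166.9] 0.61 [ 0.60839944 -0.30751583  0.        ]
long_die [111.0, 204.0] 0.61 [ 0.52575133 -0.15303892  0.        ]
long_handle [252.7, 176.9] 0.98 [ 0.60476713 -0.30699609  0.038     ]
long_handle [97.5, 219.2] 0.8 [ 0.52097176 -0.15559055  0.038     ]
long_handle [410.5, 116.2] 0.79 [ 0.69995711 -0.44364806  0.038     ]
0.85 [255.1, 169.5] [ 0.60706505 -0.30739926] [0.04221851 0.12004207] 14.109974771845875
((602.548828125, -308.6727600097656), (50.89625549316406, 123.24639892578125), 14.142544746398926)
0.77 [105.9, 207.7] [ 0.5292821  -0.15681208] [0.05252755 0.11385633] -32.41387306061304
((517.997314453125, -152.22332763671875), (123.49934387207031, 72.48040771484375), 54.78471374511719)
0.7 [398.2, 114.2] [ 0.70267146 -0.44099176] [0.04706265 0.12007095] -40.236528129055614
((706.3350219726562, -447.443115234375), (126.84199523925781, 60.47724914550781), 47.99085998535156)
0.55 [205.1, 275.9] [ 0.46198107 -0.28501519] [0.05556999 0.0715287 ] 5.0878749163141235
((451.2418212890625, -286.2059326171875), (72.34904479980469, 76.87385559082031), 2.8903913497924805)
```

View pics/w1.png

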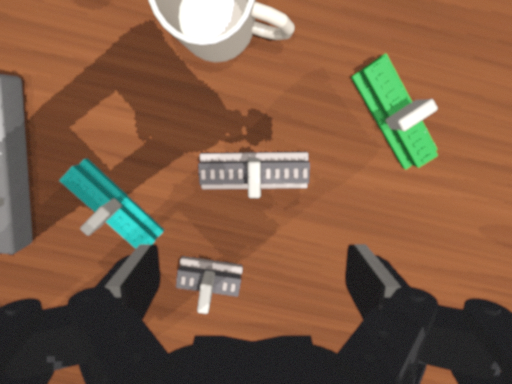

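The wrist view shows the long die nearly level at (254,172). The short die is at (210,280), with the look-alikes at the sides. Position and yaw match to about 1 mm and 1°, so I'll descend to TCP z of about 0.027, above the 22 mm body, and grip.

```bash
python3 -m pendant '[[[0,0,-4],[0,0,0.01],1],[[0,0,-8],[0,0,0.01],1],[[0,0,-12],[0,0,0.01],1],[[0,0,-15],[0,0,0.01],1],[[0,0,-17],[0,0,0.01],1],[[0,0,-18.3],[0,0,0.01],1],[[0,0,-18.3],[0,0,0.01],1],[[0,0,-18.3],[0,0,0.01],1],[[0,0,-18.3],[0,0,0.01],0],[[0,0,-18.3],[0,0,0.01],0],[[0,0,-18.3],[0,0,0.01],0],[[0,0,-18.3],[0,0,0.01],0],[[0,0,-18.3],[0,0,0.01],0],[[0,0,-18.3],[0,0,0.01],0],[[0,0,-18.3],[0,0,0.01],0],[[0,0,-18.3],[0,0,0.01],0],[[0,0,-18.3],[0,0,0.01],0],[[0,0,-18.3],[0,0,0.01],0]]' 70
```

```text
time: 3.87
eef_pos: [0.607, -0.3067, 0.0292]
tool_rot: [3.117, 0.382, 0.002]
contact_force: [-0.0, -0.4, 5.6]
finger_gap: 0.011
gripper_force: 70.6
```

Gripped. I'll lift and carry it above the bay.

```bash
python3 -m pendant '[[[0,0,1],[0,0,0],0],[[0,0,3],[0,0,0],0],[[0,0,6],[0,0,0],0],[[0,0,10],[0,0,0],0],[[0,0,14],[0,0,0],0],[[0,0,17],[0,0,0],0],[[-1,3,18],[0,0,-0.03],0],[[-2,7,18],[0,0,-0.06],0],[[-3,11,18],[0,0,-0.1],0],[[-4,15,18],[0,0,-0.13],0],[[-5,19,18],[0,0,-0.16],0],[[-5.6,23,18],[0,0,-0.16],0],[[-6,27,18],[0,0,-0.16],0],[[-6.3,30,18],[0,0,-0.16],0],[[-6.4,31.6,18],[0,0,-0.16],0],[[-6.4,31.6,18],[0,0,-0.16],0],[[-6.4,31.6,18],[0,0,-0.16],0],[[-6.4,31.6,18],[0,0,-0.16],0]]'
python3 - <<'E'
from h import *
c=cam("wrist");im=save("wrist","w2.png");cv2.imwrite("pics/w2b.png",cv2.resize(im[:,:,::-1],(800,600)))
for n in("wrist","scene","side"):
  if n!="wrist": manip.get_image(n);c=cam(n)
  for q,z in(("long_die",.18),("bay",.04),("lips",.04),("catch",.04),("punch",0)):
    for r in manip.landmark_of(n,q): 
      if r["confidence"]>.4: print(n,q,np.round(r["point"]),r["confidence"],np.round(ray(c,r["point"],z),4))
E
```

```text
time: 5.37
eef_pos: [0.542, 0.0094, 0.2079]
tool_rot: [3.139, 0.132, -0.002]
contact_force: [-0.6, -0.1, -3.6]
finger_gap: 0.0107
gripper_force: 69.5
wrist long_die [248. 230.] 0.84 [0.5405 0.0118 0.18  ]
wrist bay [248. 177.] 0.95 [0.5413 0.014  0.04  ]
wrist lips [ 97. 180.] 0.56 [0.5259 0.1671 0.04  ]
wrist catch [487. 255.] 0.74 [ 0.4764 -0.2541  0.04  ]
wrist catch [ 72. 178.] 0.58 [0.5255 0.1923 0.04  ]
wrist punch [181. 166.] 0.57 [0.5386 0.09   0.    ]
scene long_die [119. 194.] 0.9 [ 0.8064 -0.3056  0.18  ]
scene long_die [320. 146.] 0.73 [0.5491 0.0095 0.18  ]
scene long_die [251. 172.] 0.62 [ 0.6682 -0.0972  0.18  ]
scene bay [312. 186.] 0.63 [0.5434 0.0108 0.04  ]
scene lips [375. 198.] 0.84 [0.5248 0.1585 0.04  ]
scene lips [325. 299.] 0.65 [0.8024 0.1092 0.04  ]
scene catch [392. 205.] 0.68 [0.5303 0.1973 0.04  ]
scene punch [347. 203.] 0.91 [0.5305 0.1002 0.    ]
side long_die [219. 247.] 0.84 [ 0.5223 -0.3055  0.18  ]
side long_die [333. 354.] 0.83 [ 0.6564 -0.5192  0.18  ]
side long_die [214. 130.] 0.73 [0.5469 0.0064 0.18  ]
side bay [215. 175.] 0.8 [0.5403 0.0156 0.04  ]
side lips [205. 136.] 0.81 [0.5296 0.1656 0.04  ]
side catch [211. 166.] 0.66 [0.5338 0.0509 0.04  ]
side catch [203. 128.] 0.63 [0.5289 0.1991 0.04  ]
side punch [213. 169.] 0.8 [ 0.5384  0.0829 -0.    ]
```

View pics/w2b.png

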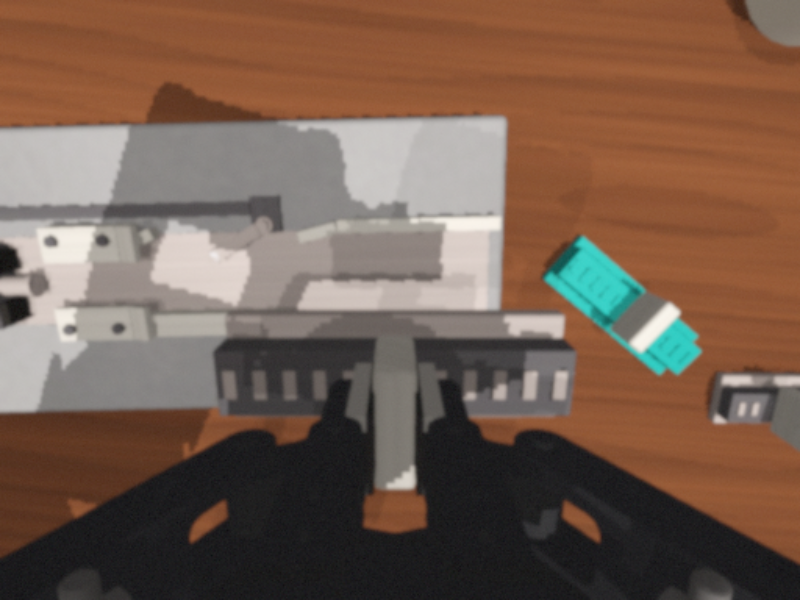

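The wrist view shows the die held square, its flange edge level along row ~315 of the 800x600 picture. The base's far edge runs from (0,127) to (507,117), its end edge is at column ~505, and the guide lips are at (95,243) and (100,323). I'll turn these into the punch pose.

Run:
```python
from h import *
c=cam("wrist")
def P(u,v,z): return ray(c,(u*.64,v*.64),z)[:2]
A,B=P(3,127,.04),P(507,117,.04);d=A-B;d/=np.linalg.norm(d);print("far edge yaw",np.degrees(np.arctan2(-d[0],d[1])),A,B)
C=P(3,412,.04);D=P(205,409,.04);e=C-D;print("near edge yaw",np.degrees(np.arctan2(-e[0],e[1])))
n=np.array([d[1],-d[0]]); print("width",(B-C)@n)
o=B-.095*n+.150*d; print("origin(corner)",o,"bay",o-.078*d,"lips",o+.076*d)
for nm,pt,z in(("lipL inner",(150,262),.055),("lipR inner",(150,306),.055),("bayfloor corner",(500,230),.04),("bay wall near",(490,308),.05)):
    q=P(*pt,z)-o;print(nm,q@n,q@d)
# die flange: z underside
zb=.2079-.029
a,b=P(220,316,zb+.008),P(564,316,zb+.008);f=a-b;print("die len",np.linalg.norm(f),"yaw",np.degrees(np.arctan2(-f[0],f[1])),"mid",(a+b)/2)
print("tool yaw",np.degrees(2*np.arctan2(.132,3.139)))
# refine yaw with edge points from image
g=cv2.cvtColor(manip.get_image("wrist"),cv2.COLOR_RGB2GRAY)
pts=[]
for u in list(range(5,318,6)):
    col=g[60:95,u].astype(float);pts.append(ray(c,(u,60+np.argmax(np.abs(np.diff(cv2.GaussianBlur(col[:,None],(1,3),0)[:,0])))+.5),.04)[:2])
pts=np.array(pts,np.float32);l=cv2.fitLine(pts,cv2.DIST_HUBER,0,.001,.001)[:,0];print("fit yaw",np.degrees(np.arctan(-l[0]/l[1])),l[2:])
l0=l[2:];k=(o-l0)@n;print("dist origin to fit edge",k)
```

```text
far edge yaw 5.872512166413526 [0.61409684 0.25186659] [ 0.64506533 -0.04922193]
near edge yaw 5.71138634334115
width 0.1886811290540525
origin(corner) [0.53521659 0.09027091] bay [0.54319718 0.01268026] lips [0.52744062 0.16587207]
lipL inner 0.013985681677139594 0.06934322593810588
lipR inner -0.014072620226952538 0.0736543174444508
bayfloor corner 0.02767827747316954 -0.14847962471342738
bay wall near -0.020909473073794912 -0.1418849884591562
die len 0.12118514137074667 yaw 4.7846439939264895 mid [0.55993794 0.01226938]
tool yaw 4.815922022830288
fit yaw 6.1212325 [0.6292405  0.10204687]
dist origin to fit edge -0.09473535074195459
```

The punch yaw is about 5.9° and the bay is at (0.543,0.0127), so I need about +2.5 mm in x, +3 mm in y and +0.019 rad. I'll lower to just above the bay walls and check.

```bash
python3 -m pendant '[[[0.2,0.3,-3],[0,0,0.019],0],[[0.2,0.3,-6],[0,0,0.019],0],[[0.2,0.3,-9],[0,0,0.019],0],[[0.2,0.3,-11],[0,0,0.019],0],[[0.2,0.3,-12],[0,0,0.019],0],[[0.2,0.3,-12],[0,0,0.019],0],[[0.2,0.3,-12],[0,0,0.019],0]]'
python3 - <<'E'
from h import *
im=save("wrist","w3.png");cv2.imwrite("pics/w3b.png",cv2.resize(im[:,:,::-1],(800,600)))
E
```

```text
time: 6.9
eef_pos: [0.5449, 0.0127, 0.0885]
tool_rot: [3.137, 0.162, 0.001]
contact_force: [0.9, -0.2, -3.7]
finger_gap: 0.0107
gripper_force: 69.2
```

View pics/w3b.png

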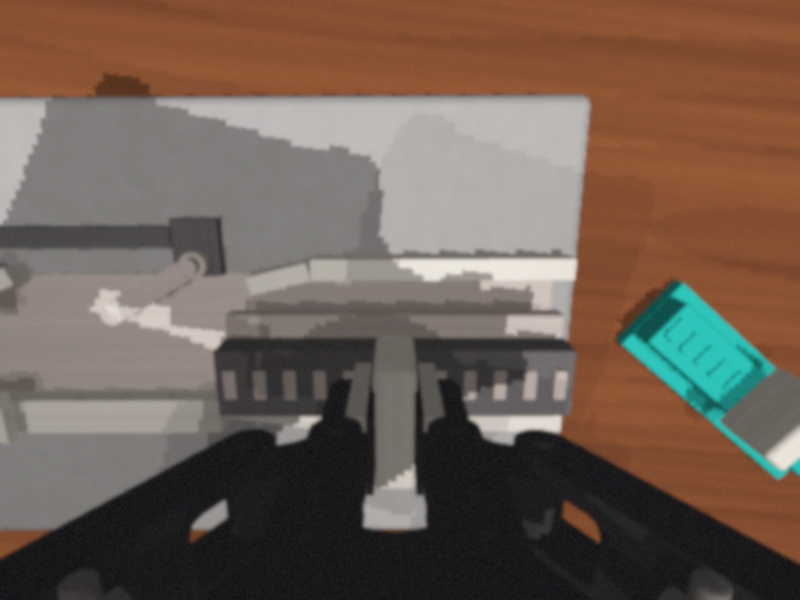

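The die hangs level over the bay, its flange edge at row 312 (columns 228-562). The base corner is at (590,97), and the channel lies between rows ~272 and ~395 on the left. Computing the remaining offset.

Run:
```python
from h import *
c=cam("wrist")
def P(u,v,z): return ray(c,(u*.64,v*.64),z)[:2]
A,B=P(3,99.5,.04),P(590,96,.04);d=A-B;d/=np.linalg.norm(d);n=np.array([d[1],-d[0]])
print("yaw",np.degrees(np.arctan2(-d[0],d[1])),"tool",np.degrees(2*np.arctan2(.162,3.137)))
o=B-.095*n+.150*d;print("o",o,"bay",o-.078*d)
zb=.0885-.029
a,b=P(228,312,zb+.008),P(562,312,zb+.008);m=(a+b)/2;print("die len",np.linalg.norm(a-b))
q=m-o;print("die centre in punch",q@n-.020,q@d)
for nm,pt,z in(("chan far top",(100,272),.0505),("chan near top",(130,398),.0505),("chan near bottom",(130,390),.04),("bay wall far top",(450,279),.0505)):
    q=P(*pt,z)-o;print(nm,q@n,q@d)
t=np.array(manip.observe()["eef_pos"])[:2]-o;print("tool in punch",t@n,t@d)
```

```text
yaw 6.213436994182942 tool 5.912450273384075
o [0.53520374 0.08979477] bay [0.54364588 0.01225297]
die len 0.11769520463181823
die centre in punch 0.0010715840723431354 -0.07812751500464932
chan far top 0.03260588539112706 0.033788457299753515
chan near top -0.019830621165742465 0.03027415704668061
chan near bottom -0.02121821578801971 0.03594468961416887
bay wall far top 0.029076308616334458 -0.0991784639924667
tool in punch 0.0019222012471555967 -0.07786772884512236
```

The die is within 1 mm laterally and 0.3° in yaw. I'll set it down.

```bash
python3 -m pendant '[[[0,0,-1],[0,0,0],0],[[0,0,-1.6],[0,0,0],0],[[0,0,-1.8],[0,0,0],0],[[0,0,-1.9],[0,0,0],0],[[0,0,-1.9],[0,0,0],0],[[0,0,-1.9],[0,0,0],0]]'
```

```text
time: 7.45
eef_pos: [0.5446, 0.0127, 0.0695]
tool_rot: [3.137, 0.161, 0.001]
contact_force: [0.5, -0.5, -3.5]
finger_gap: 0.0109
gripper_force: 69.5
```

```bash
python3 -m pendant '[[[0,0,-0.05],[0,0,0],0],[[0,0,-0.1],[0,0,0],0],[[0,0,-0.1],[0,0,0],0],[[0,0,-0.1],[0,0,0],0]]'
```

```text
time: 7.78
eef_pos: [0.5447, 0.0127, 0.0692]
tool_rot: [3.137, 0.161, 0.002]
contact_force: [-1.1, 0.7, 6.0]
finger_gap: 0.0106
gripper_force: 70.8
```

The die is on the floor. I'll slide it in the direction (-0.104, 0.995), watching forces.

```bash
python3 -m pendant '[[[-0.05,0.5,0.05],[0,0,0],0],[[-0.1,1,0.05],[0,0,0],0],[[-0.16,1.5,0.05],[0,0,0],0],[[-0.21,2,0.05],[0,0,0],0],[[-0.26,2.5,0.05],[0,0,0],0],[[-0.31,3,0.05],[0,0,0],0],[[-0.37,3.5,0.05],[0,0,0],0],[[-0.42,4,0.05],[0,0,0],0],[[-0.47,4.5,0.05],[0,0,0],0],[[-0.47,4.5,0.05],[0,0,0],0]]'
python3 - <<'E'
from h import *
save("wrist","w4.png");s=manip.observe();print(s["contact_force"],s["ft_torque"])
E
```

```text
time: 8.62
eef_pos: [0.5395, 0.0583, 0.0692]
tool_rot: [3.137, 0.164, 0.0]
contact_force: [-0.5, -3.8, 5.0]
finger_gap: 0.0106
gripper_force: 70.9
[-0.47966244 -2.91989627  5.58672069] [-0.59848356  0.03184588  0.14817162]
```

```bash
python3 -m pendant '[[[-0.05,0.5,0.03],[0,0,0],0],[[-0.1,1,0.03],[0,0,0],0],[[-0.16,1.5,0.03],[0,0,0],0],[[-0.21,2,0.03],[0,0,0],0],[[-0.21,2,0.03],[0,0,0],0]]'; python3 -m pendant '[[[-0.05,0.5,0],[0,0,0],0],[[-0.1,1,0],[0,0,0],0],[[-0.16,1.5,0],[0,0,0],0],[[-0.21,2,0],[0,0,0],0],[[-0.21,2,0],[0,0,0],0]]'
python3 - <<'E'
from h import *
im=save("wrist","w5.png");cv2.imwrite("pics/w5b.png",cv2.resize(im[:,:,::-1],(800,600)))
E
```

```text
time: 9.08
eef_pos: [0.5368, 0.0783, 0.0692]
tool_rot: [3.137, 0.164, -0.002]
contact_force: [-0.4, -3.1, 4.3]
finger_gap: 0.0105
gripper_force: 70.7
time: 9.5
eef_pos: [0.5348, 0.0982, 0.0692]
tool_rot: [3.137, 0.163, -0.002]
contact_force: [-1.8, -3.2, 4.6]
finger_gap: 0.0107
gripper_force: 70.8
```

View pics/w5b.png

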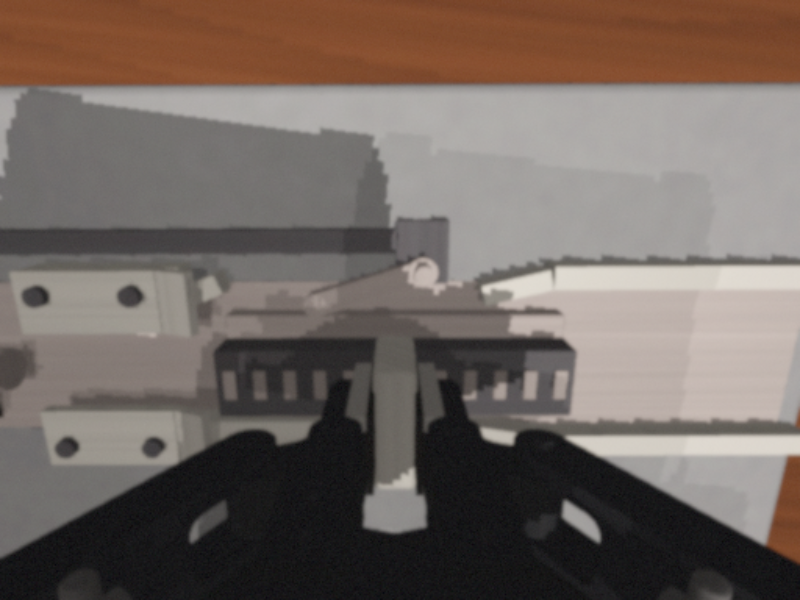

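The die is at y≈+8 mm, with its flank pressing the pawl (pin at (425,270), tip at ~(320,300)). The lips lie ahead at (100,300) and (115,435). I'll continue under the lips in moderate steps.

```bash
python3 -m pendant '[[[-0.05,0.5,0],[0,0,0],0],[[-0.1,1,0],[0,0,0],0],[[-0.16,1.5,0],[0,0,0],0],[[-0.21,2,0],[0,0,0],0],[[-0.21,2,0],[0,0,0],0]]'; python3 -m pendant '[[[-0.05,0.5,0],[0,0,0],0],[[-0.1,1,0],[0,0,0],0],[[-0.16,1.5,0],[0,0,0],0],[[-0.21,2,0],[0,0,0],0],[[-0.21,2,0],[0,0,0],0]]'; python3 -m pendant '[[[-0.05,0.5,0],[0,0,0],0],[[-0.1,1,0],[0,0,0],0],[[-0.1,1,0],[0,0,0],0]]'
python3 - <<'E'
from h import *
im=save("wrist","w6.png");cv2.imwrite("pics/w6b.png",cv2.resize(im[:,:,::-1],(800,600)))
s=manip.observe();t=np.array(s["eef_pos"])[:2]-[.5352,.0898];a=np.radians(6);print(t@[np.cos(a),np.sin(a)],t@[-np.sin(a),np.cos(a)],s["ft_torque"])
E
```

```text
time: 9.97
eef_pos: [0.5327, 0.118, 0.0692]
tool_rot: [3.137, 0.162, -0.002]
contact_force: [-0.9, -4.7, 5.1]
finger_gap: 0.0107
gripper_force: 70.9
time: 10.38
eef_pos: [0.5307, 0.138, 0.0692]
tool_rot: [3.137, 0.162, -0.002]
contact_force: [-1.7, -4.0, 6.0]
finger_gap: 0.0106
gripper_force: 70.9
time: 10.63
eef_pos: [0.5297, 0.1479, 0.0692]
tool_rot: [3.137, 0.161, -0.002]
contact_force: [-2.6, -3.6, 5.2]
finger_gap: 0.0109
gripper_force: 70.9
0.0005702970751530988 0.05834637206582383 [-0.67980142  0.18344851 -0.01702302]
```

View pics/w6b.png

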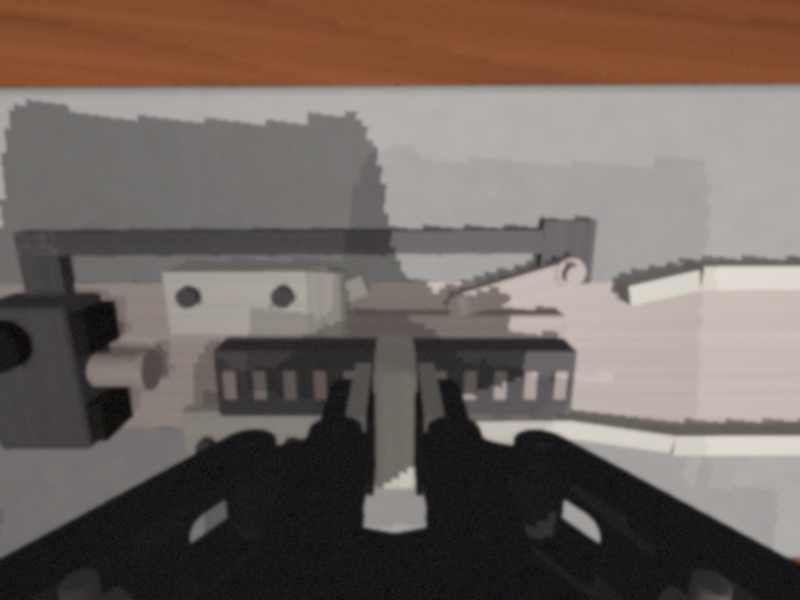

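The pawl is held aside (tip at ~(450,300)), the tail is ~38 mm from clearing it, and the plunger tip is at (160,368). That puts the catch at y≈92-97 mm. I'll advance 20 mm, then take fine steps.

```bash
python3 -m pendant '[[[-0.04,0.4,0],[0,0,0],0],[[-0.08,0.8,0],[0,0,0],0],[[-0.13,1.2,0],[0,0,0],0],[[-0.17,1.6,0],[0,0,0],0],[[-0.21,2,0],[0,0,0],0],[[-0.21,2,0],[0,0,0],0]]'; python3 -m pendant '[[[-0.02,0.2,0],[0,0,0],0],[[-0.03,0.3,0],[0,0,0],0],[[-0.03,0.3,0],[0,0,0],0]]';  python3 -m pendant '[[[-0.02,0.2,0],[0,0,0],0],[[-0.03,0.3,0],[0,0,0],0],[[-0.03,0.3,0],[0,0,0],0]]';  python3 -m pendant '[[[-0.02,0.2,0],[0,0,0],0],[[-0.03,0.3,0],[0,0,0],0],[[-0.03,0.3,0],[0,0,0],0]]'
python3 - <<'E'
from h import *
im=save("wrist","w7.png");cv2.imwrite("pics/w7b.png",cv2.resize(im[:,:,::-1],(800,600)))
s=manip.observe();t=np.array(s["eef_pos"])[:2]-[.5352,.0898];a=np.radians(6);print(t@[np.cos(a),np.sin(a)],t@[-np.sin(a),np.cos(a)])
E
```

```text
time: 11.18
eef_pos: [0.5276, 0.1677, 0.0692]
tool_rot: [3.137, 0.161, -0.002]
contact_force: [-1.0, -4.8, 6.5]
finger_gap: 0.0106
gripper_force: 70.9
time: 11.43
eef_pos: [0.5274, 0.17, 0.0692]
tool_rot: [3.136, 0.161, -0.002]
contact_force: [-0.9, -7.2, 5.3]
finger_gap: 0.0107
gripper_force: 70.9
time: 11.68
eef_pos: [0.5271, 0.1729, 0.0692]
tool_rot: [3.136, 0.161, -0.002]
contact_force: [-1.0, -7.5, 5.1]
finger_gap: 0.0106
gripper_force: 70.9
time: 11.93
eef_pos: [0.5268, 0.1754, 0.0692]
tool_rot: [3.135, 0.161, -0.002]
contact_force: [-0.6, -8.7, 5.9]
finger_gap: 0.0106
gripper_force: 71.0
0.0006238929428791333 0.0860065119304883
```

View pics/w7b.png

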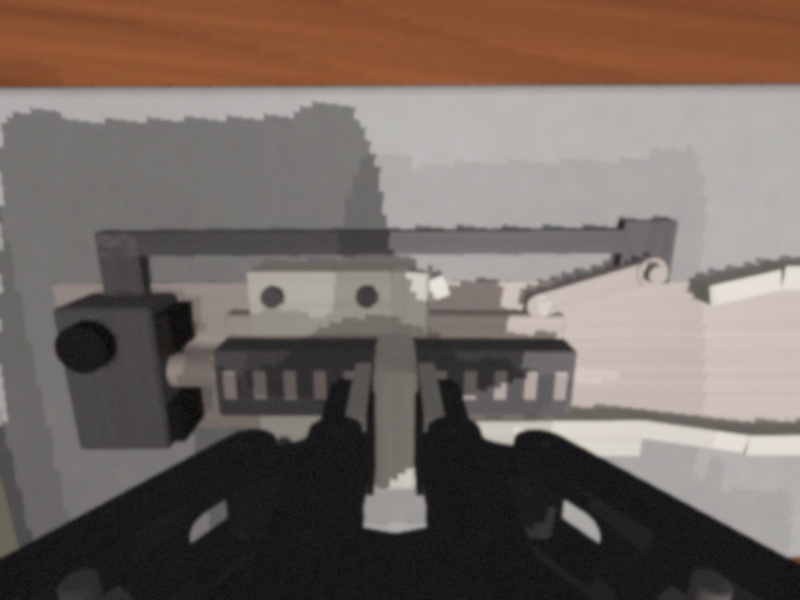

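The plunger is engaged, since the force rose at y≈79-80 mm. The pawl tip (540,305) is still on the flank, ~7 mm from the tail at (562,315). Now in 1-2 mm steps.

```bash
python3 -m pendant '[[[-0.02,0.2,0],[0,0,0],0],[[-0.04,0.35,0],[0,0,0],0],[[-0.04,0.35,0],[0,0,0],0]]'
cat > p.py <<'E'
from h import *
im=manip.get_image("wrist").astype(float);ref=cv2.imread("pics/w7.png")[:,:,::-1].astype(float)
s=manip.observe();t=np.array(s["eef_pos"])[:2]-[.5352,.0898];a=np.radians(6);print("Y",t@[-np.sin(a),np.cos(a)])
g=cv2.cvtColor(im.astype(np.uint8),cv2.COLOR_RGB2GRAY);print("right of tail",g[205:250:3,376:384].mean(1).astype(int))
cv2.imwrite("pics/last.png",im[:,:,::-1]);cv2.imwrite("pics/lastb.png",cv2.resize(im[150:270,300:480,::-1],(720,480)))
E
python3 p.py; python3 -m pendant '[[[-0.01,0.1,0],[0,0,0],0],[[-0.01,0.1,0],[0,0,0],0]]'; python3 p.py; python3 -m pendant '[[[-0.01,0.1,0],[0,0,0],0],[[-0.01,0.1,0],[0,0,0],0]]'; python3 p.py
```

```text
time: 12.23
eef_pos: [0.5265, 0.1787, 0.0693]
tool_rot: [3.135, 0.162, -0.002]
contact_force: [-1.0, -9.7, 5.6]
finger_gap: 0.0107
gripper_force: 71.0
Y 0.08928284382056725
right of tail [194 193 195 196 191 194 189 191 188 189 195 201 200 201 190]
time: 12.45
eef_pos: [0.5264, 0.1794, 0.0692]
tool_rot: [3.135, 0.162, -0.002]
contact_force: [-0.4, -11.0, 7.5]
finger_gap: 0.0107
gripper_force: 71.0
Y 0.09006289414750805
right of tail [195 192 195 195 191 194 189 191 189 189 196 201 201 200 190]
time: 12.67
eef_pos: [0.5263, 0.1803, 0.0692]
tool_rot: [3.135, 0.162, -0.002]
contact_force: [-0.2, -11.9, 5.0]
finger_gap: 0.0108
gripper_force: 71.1
Y 0.09095356549804726
right of tail [195 193 195 196 191 193 190 191 189 189 197 201 201 200 190][ WARN:0@0.569] global loadsave.cpp:1063 imwrite_ Unsupported depth image for selected encoder is fallbacked to CV_8U.
[ WARN:0@0.566] global loadsave.cpp:1063 imwrite_ Unsupported depth image for selected encoder is fallbacked to CV_8U.
[ WARN:0@0.530] global loadsave.cpp:1063 imwrite_ Unsupported depth image for selected encoder is fallbacked to CV_8U.
```

```bash
python3 -m pendant '[[[-0.01,0.1,0],[0,0,0],0],[[-0.01,0.1,0],[0,0,0],0]]'; python3 p.py 2>/dev/null;  python3 -m pendant '[[[-0.005,0.05,0],[0,0,0],0],[[-0.005,0.05,0],[0,0,0],0]]'; python3 p.py 2>/dev/null
```

```text
time: 12.88
eef_pos: [0.5262, 0.1812, 0.0692]
tool_rot: [3.135, 0.162, -0.002]
contact_force: [-0.4, -11.1, 5.5]
finger_gap: 0.0108
gripper_force: 71.0
Y 0.0918460781130943
right of tail [195 193 195 196 191 194 190 191 189 189 198 201 201 199 190]
time: 13.1
eef_pos: [0.5262, 0.1816, 0.0693]
tool_rot: [3.134, 0.162, -0.002]
contact_force: [-1.4, -12.3, 7.1]
finger_gap: 0.0107
gripper_force: 71.1
Y 0.09221507112119434
right of tail [195 193 195 196 191 194 190 192 189 190 198 201 201 199 190]
```

View pics/lastb.png

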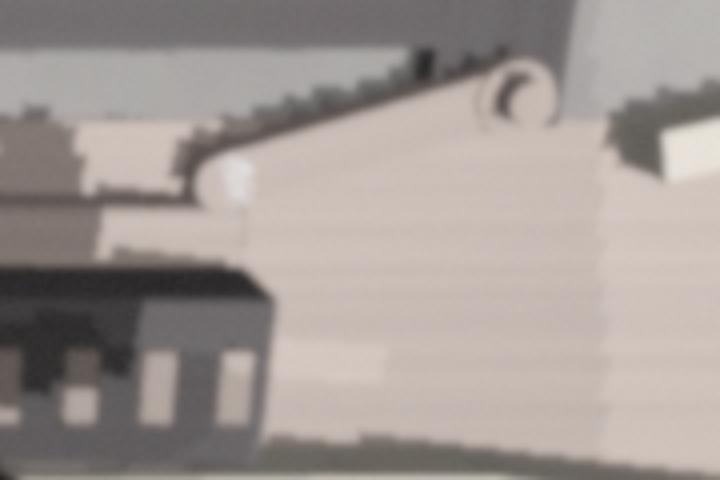

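The crop shows the pawl tip at (225,185), still on the flange flank with the tail edge at x≈243, so it hasn't clicked yet. I'll keep stepping and track the tip.

```bash
cat > p.py <<'E'
from h import *
im=manip.get_image("wrist");old=cv2.imread("pics/last.png")
s=manip.observe();t=np.array(s["eef_pos"])[:2]-[.5352,.0898];a=np.radians(6);print("Y",t@[-np.sin(a),np.cos(a)])
d=np.abs(im[:,:,::-1].astype(int)-old).sum(2)[170:235,330:440];ys,xs=np.nonzero(d>60);print("changed px",len(ys),(xs.mean()+330,ys.mean()+170) if len(ys) else "")
cv2.imwrite("pics/last.png",im[:,:,::-1]);cv2.imwrite("pics/lastb.png",cv2.resize(im[150:270,300:480,::-1],(720,480)))
E
python3 -m pendant '[[[-0.005,0.05,0],[0,0,0],0],[[-0.01,0.1,0],[0,0,0],0]]'; python3 p.py;  python3 -m pendant '[[[-0.005,0.05,0],[0,0,0],0],[[-0.005,0.05,0],[0,0,0],0]]'; python3 p.py
```

```text
time: 13.32
eef_pos: [0.5261, 0.1824, 0.0693]
tool_rot: [3.134, 0.162, -0.002]
contact_force: [-0.8, -12.8, 6.9]
finger_gap: 0.0106
gripper_force: 71.1
Y 0.09315700641168548
changed px 229 (np.float64(374.9606986899563), np.float64(187.71615720524017))
time: 13.53
eef_pos: [0.5261, 0.1829, 0.0693]
tool_rot: [3.134, 0.162, -0.002]
contact_force: [-0.0, -13.1, 5.8]
finger_gap: 0.0106
gripper_force: 71.1
Y 0.09359105216729385
changed px 157 (np.float64(373.2929936305733), np.float64(191.47133757961782))
```

View pics/lastb.png

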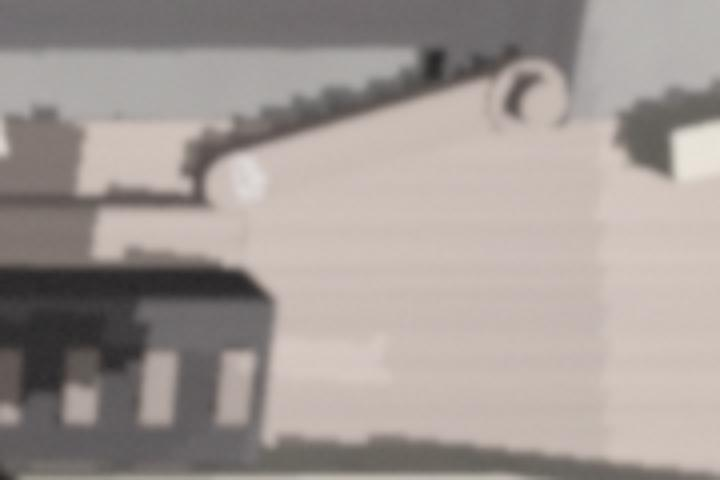

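The tip is still on the flank, with its left edge at x≈205 against the tail at 243, so about 2-4 mm remain. From here I'll track the pawl numerically with its mask angle.

```bash
cat >> p.py <<'E'
for r in manip.masks_of("wrist","pawl")[:1]:
    ys,xs=np.nonzero(r["region"]);w,v=np.linalg.eigh(np.cov(np.c_[xs,ys].T));v=v[:,1]*np.sign(v[0,1])
    print("pawl",round(r["confidence"],2),len(xs),"ang",round(np.arctan2(v[1],v[0]),3),"x",xs.min(),xs.max(),"y",ys.min(),ys.max())
E
python3 p.py; python3 -m pendant '[[[-0.005,0.05,0],[0,0,0],0],[[-0.01,0.1,0],[0,0,0],0]]'; python3 p.py;  python3 -m pendant '[[[-0.005,0.05,0],[0,0,0],0],[[-0.005,0.05,0],[0,0,0],0]]'; python3 p.py
```

```text
Y 0.09358134910007905
changed px 0 
pawl 0.83 1571 ang -0.292 x 348 440 y 163 202
time: 13.85
eef_pos: [0.5259, 0.1838, 0.0693]
tool_rot: [3.134, 0.162, -0.003]
contact_force: [-0.5, -12.9, 6.8]
finger_gap: 0.0108
gripper_force: 71.1
Y 0.09453751476614618
changed px 228 (np.float64(374.57894736842104), np.float64(188.14912280701753))
time: 14.12
eef_pos: [0.5259, 0.1843, 0.0693]
tool_rot: [3.134, 0.162, -0.002]
contact_force: [0.6, -13.4, 6.8]
finger_gap: 0.011
gripper_force: 71.1
Y 0.09498375439149424
changed px 137 (np.float64(382.42335766423355), np.float64(186.05839416058393))
```

```bash
for i in 1; do python3 -m pendant '[[[-0.005,0.05,0],[0,0,0],0],[[-0.01,0.1,0],[0,0,0],0]]'; python3 p.py;  python3 -m pendant '[[[-0.005,0.05,0],[0,0,0],0],[[-0.005,0.05,0],[0,0,0],0]]'; python3 p.py; done
```

```text
time: 14.38
eef_pos: [0.5258, 0.1851, 0.0693]
tool_rot: [3.134, 0.162, -0.003]
contact_force: [0.5, -14.5, 5.8]
finger_gap: 0.0105
gripper_force: 71.1
Y 0.09595542815621208
changed px 214 (np.float64(374.85981308411215), np.float64(190.60280373831776))
pawl 0.6 1508 ang -0.299 x 353 442 y 163 202
time: 14.65
eef_pos: [0.5257, 0.1858, 0.0693]
tool_rot: [3.134, 0.162, -0.003]
contact_force: [-0.5, -12.4, 6.7]
finger_gap: 0.0109
gripper_force: 71.2
Y 0.09645251722297138
changed px 222 (np.float64(380.9684684684685), np.float64(185.05405405405406))
pawl 0.86 1461 ang -0.3 x 354 445 y 163 202
```

```bash
python3 -m pendant '[[[-0.005,0.05,0],[0,0,0],0],[[-0.005,0.05,0],[0,0,0],0]]'; python3 p.py;  python3 -m pendant '[[[-0.005,0.05,0],[0,0,0],0],[[-0.005,0.05,0],[0,0,0],0]]'; python3 p.py
```

```text
time: 14.92
eef_pos: [0.5257, 0.1863, 0.0693]
tool_rot: [3.134, 0.162, -0.002]
contact_force: [-0.9, -13.2, 7.4]
finger_gap: 0.0109
gripper_force: 71.2
Y 0.0970395152352667
changed px 275 (np.float64(376.81454545454545), np.float64(186.16))
pawl 0.78 1589 ang -0.303 x 355 446 y 163 202
time: 15.18
eef_pos: [0.5256, 0.1869, 0.0693]
tool_rot: [3.134, 0.162, -0.003]
contact_force: [-1.3, -13.1, 6.3]
finger_gap: 0.0109
gripper_force: 71.1
Y 0.09756011465423552
changed px 296 (np.float64(379.9155405405405), np.float64(186.4527027027027))
pawl 0.93 1506 ang -0.313 x 356 447 y 163 203
```

```bash
python3 -m pendant '[[[-0.005,0.05,0],[0,0,0],0],[[-0.005,0.05,0],[0,0,0],0]]'; python3 p.py;  python3 -m pendant '[[[-0.005,0.05,0],[0,0,0],0],[[-0.005,0.05,0],[0,0,0],0]]'; python3 p.py
```

```text
time: 15.45
eef_pos: [0.5256, 0.1875, 0.0693]
tool_rot: [3.134, 0.162, -0.002]
contact_force: [-1.1, -11.8, 5.7]
finger_gap: 0.0107
gripper_force: 71.1
Y 0.09817389111031209
changed px 509 (np.float64(381.5795677799607), np.float64(185.2966601178782))
pawl 0.84 1472 ang -0.336 x 357 447 y 164 204
time: 15.72
eef_pos: [0.5257, 0.1881, 0.0692]
tool_rot: [3.134, 0.163, -0.002]
contact_force: [-0.1, -11.0, 5.4]
finger_gap: 0.0109
gripper_force: 71.0
Y 0.09875122106195444
changed px 1300 (np.float64(383.8169230769231), np.float64(187.38))
pawl 0.88 1508 ang -0.493 x 363 449 y 164 216
```

The pawl jumped from -0.30 to -0.49 rad in the image and its tip is now past the tail (363 > 361), so it has clicked. I'll recheck, ease back 1 mm to sit the die against the pawl, then open.

```bash
python3 p.py; python3 -m pendant '[[[0.005,-0.05,0],[0,0,0],0],[[0.01,-0.1,0],[0,0,0],0],[[0.01,-0.1,0],[0,0,0],0]]'; python3 p.py
python3 - <<'E'
from h import *
im=cv2.imread("pics/w3.png")
manip.get_image("scene")
for r in manip.masks_of("scene","pawl")[:2]: print(r["confidence"],r["point"],r["region"].sum())
E
```

```text
Y 0.0987258449866222
changed px 0 
pawl 0.79 1548 ang -0.484 x 363 449 y 164 216
time: 16.17
eef_pos: [0.5256, 0.188, 0.0692]
tool_rot: [3.136, 0.162, -0.002]
contact_force: [-0.5, -8.5, 5.3]
finger_gap: 0.0106
gripper_force: 70.9
Y 0.0986565205508969
changed px 12 (np.float64(337.5833333333333), np.float64(212.5))
pawl 0.7 1473 ang -0.495 x 363 449 y 164 215
```

To check that the pawl is fully home, I'll push 1 mm further, within the 2.5 mm margin, and see whether its angle changes.

```bash
python3 -m pendant '[[[-0.01,0.1,0],[0,0,0],0],[[-0.015,0.15,0],[0,0,0],0],[[-0.015,0.15,0],[0,0,0],0]]'; python3 p.py
python3 - <<'E'
from h import *
c=cam("wrist")
def ang(p,t,c):
    a,b=ray(c,p,.05)[:2],ray(c,t,.05)[:2];d=b-a;print(np.linalg.norm(d),np.arctan2(-d[0],d[1])-np.radians(6))
E
```

```text
time: 16.62
eef_pos: [0.5257, 0.1887, 0.0692]
tool_rot: [3.134, 0.163, -0.002]
contact_force: [0.1, -12.1, 5.9]
finger_gap: 0.0105
gripper_force: 70.9
Y 0.09928865178219085
changed px 249 (np.float64(392.46586345381525), np.float64(190.3975903614458))
pawl 0.64 1657 ang -0.481 x 363 449 y 164 216
```

The angle didn't change, so the pawl is at rest. I'll ease back until the pawl carries the load, then open and lift.

```bash
python3 -m pendant '[[[0.01,-0.1,0.02],[0,0,0],0],[[0.02,-0.2,0.04],[0,0,0],0],[[0.03,-0.3,0.05],[0,0,0],0],[[0.03,-0.3,0.05],[0,0,0],0],[[0.03,-0.3,0.05],[0,0,0],0]]'; python3 p.py
```

```text
time: 17.13
eef_pos: [0.5257, 0.1877, 0.0692]
tool_rot: [3.137, 0.162, -0.002]
contact_force: [0.6, -4.4, -0.6]
finger_gap: 0.0108
gripper_force: 70.0
Y 0.09834856606194868
changed px 354 (np.float64(390.683615819209), np.float64(191.26271186440678))
pawl 0.67 1501 ang -0.49 x 362 449 y 164 216
```

```bash
python3 -m pendant '[[[0,0,0],[0,0,0],0.2],[[0,0,0],[0,0,0],0.4],[[0,0,0],[0,0,0],0.5],[[0,0,0],[0,0,0],0.5],[[0,0,0],[0,0,0],0.5],[[0,0,0],[0,0,0],0.5],[[0,0,1],[0,0,0],0.5],[[0,0,3],[0,0,0],0.5],[[0,0,6],[0,0,0],0.5],[[0,0,9],[0,0,0],0.5],[[0,0,12],[0,0,0],0.5],[[0,0,12],[0,0,0],0.5],[[0,0,12],[0,0,0],0.5]]'; python3 p.py
python3 - <<'E'
from h import *
c=cam("wrist");a=np.radians(6);o=np.array([.5352,.0898])
for q,z in(("long_die",.04),("long_handle",.078)):
  for r in manip.landmark_of("wrist",q):
    t=ray(c,r["point"],z)[:2]-o;print(q,r["confidence"],t@[np.cos(a),np.sin(a)],t@[-np.sin(a),np.cos(a)])
for r in manip.masks_of("wrist","pawl")[:1]:
    ys,xs=np.nonzero(r["region"]);P=np.array([ray(c,(x,y),.047)[:2]-o for x,y in zip(xs,ys)])@np.array([[np.cos(a),-np.sin(a)],[np.sin(a),np.cos(a)]]);print("pawl x,y range in punch",P.min(0),P.max(0))
E
```

```text
time: 18.32
eef_pos: [0.5274, 0.1881, 0.1923]
tool_rot: [-3.137, -0.161, -0.009]
contact_force: [0.9, -0.1, -0.3]
finger_gap: 0.043
gripper_force: 0.0
Y 0.09845844595383606
changed px 3380 (np.float64(376.4807692307692), np.float64(206.9230769230769))
long_die 0.56 -0.004111414445641787 0.09575412210383683
long_handle 0.55 -0.0005054281224593488 0.09764049751811721
```

Run:
```python
from h import *
a=np.radians(6);o=np.array([.5352,.0898]);M=np.array([[np.cos(a),-np.sin(a)],[np.sin(a),np.cos(a)]])
for k in range(4):
  c=cam("wrist");manip.get_image("wrist")
  for r in manip.masks_of("wrist","pawl")[:1]:
    ys,xs=np.nonzero(r["region"]);P=np.array([ray(c,(x,y),.047)[:2]-o for x,y in zip(xs,ys)])@M;print(r["confidence"],"pawl in punch",P.min(0),P.max(0))
```

```text
0.61 pawl in punch [ 0.01090595 -0.0052121 ] [0.03923906 0.03607234]
0.79 pawl in punch [ 0.01134128 -0.00636261] [0.03968691 0.03597593]
0.87 pawl in punch [ 0.01076977 -0.00360539] [0.03920414 0.03585146]
0.87 pawl in punch [ 0.0119749  -0.00568635] [0.0395013  0.03488983]
```

The pawl tip is at x≈11 mm (10.5 expected at rest) and y≈36 mm, right behind the die's tail at ~37 mm. I'll hand in.

```bash
python3 -c "
from workcell import manip
print(manip.finish_job())"
```

```text
the job is handed in; nothing more can be done
None
```

The long die is in the guide at y ≈ 97 mm with the pawl at rest behind it. It was pushed with at most about 15 N and released, and the job is handed in; no verdict came back.

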